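# Set the bias trimmer of a headphone amplifier

## Robot

A 6-joint arm with a two-finger parallel gripper is mounted at the origin on a cart in front of the work surface, level with it; the furniture and walls round the work are solid. World frame = base frame: x ahead of the robot, y to its left, z up, the work surface at z = 0. Lengths are in m, angles in degrees, forces in N, time in s.
With the tool pointing down it reaches from about 0.3 to 0.75 m from the base axis. Payload 8.5 kg.
Tool frame: the origin (TCP) lies on the mounting face of the last link; the fingertips stand tip_extent ahead of it and the grasp point (between the pads) lies 155 mm ahead of it (tip_extent is the distance from the TCP to the fingertips, in m); z points along the fingers, y is the line along which they close (so a half turn about z gives the same grasp; the last joint's range is limited). The gripper opens to 85 mm and grips with 20 to 120 N. Pads are 22 mm wide; open, the fingers measure 114 mm over their backs; the gripper's body (76 mm by 85 mm) begins 54 mm behind the grasp point. The pads swing forward as they close: fully open they stand 13 mm farther back than shut.
Start: joints at [-84.357, 21.807, 74.336, -0, 83.858, -12.336], TCP at [0.17, -0.523, 0.405] pointing down, gripper open.
Joint ranges: [-178.18, 178.18], [-50.72, 133.34], [12.68, 142.11], [-81.47, 261.47], [9.98, 163.14], [-165.26, 165.26]. Speed limits (degrees/s): [136.94, 136.94, 180, 180, 180, 180].

## Interface

Orientations are given as a 3x3 rotation matrix whose columns are the frame's x, y, z axes.
In Python, from rig import observe, get_image, camera_params, close_job, tip_extent gives the robot as it stands.
- The arm moves only by the shell command python3 -m creep 'ROWS' [FORCE]. ROWS is JSON, a list of rows, each an object with "jaw": the gripper's target within -1 to 1 (shut at 1, half-way at 0, fully open at -1); "travel": the shift along the world's x, y, z in mm, a list of three; "roll": the turn about the world's z in rad. A call has 1 to 12 rows; each row is the pose to reach, as a shift and turn from the pose commanded when the call began; what a row does not reach only later rows make up. A row lasts 1/10 s, in which the tool goes at most 50 mm and 8.59 degrees, less where a joint would pass 70% of its speed; a pose out of reach is approached as far as the arm can. A call with a gripper value outside its range is refused whole. The fingers move at their own pace and stop on an object; FORCE is the grip in N (left out, the last holds). Time passes only in rows, so rows that repeat a pose let the fingers close. It gives the time, the measured TCP pose, the force, the opening and the grip force at its end, in the units of the state.
- observe(): the state, without advancing time (a new reading comes with each control period).
- get_image(name): name is "scene" or "top" or "wrist"; returns (picture, depth): 400x640x3 uint8, red, green, blue; 400x640 float32, m along the optical axis (not along the pixel's ray), 0 where there is no reading.
- camera_params(name): a dict with "mtx" (3x3 intrinsics, pixels), "dist_coeffs" ([k1, k2, p1, p2, k3] as OpenCV has them; the pictures are not rectified), "extrinsics" (4x4, takes a point from camera to world coordinates). Camera axes: x right, y down, z forward; pixel columns grow to the right and rows downward; lengths in m; the calibration is good to about 2 mm. A picture is of the moment at which its call begins: read the wrist's pose just before it. camera_params takes no time and is no camera call; for the wrist camera it gives the pose at the moment of the call.
- close_job(): hands the job in; it is judged then, once.
The state is a dict: "time_s": time; "q": joint angles; "qvel": joint speeds; "joint_efforts": joint torques, N m; "position": TCP position; "tool_rot": TCP orientation; "ft_force": force on the tool from outside, world axes, zero at the start; "wrist_torque": the same for the moment, N m; "grip_width": finger opening in m; "gripper_force": force on a finger pad.
Only numpy, scipy, OpenCV 4.12 (cv2) and the standard library are available. Lean on these libraries where they do the work, as an engineer would, in place of code of your own. Each camera call takes 0.05 s, during which the arm holds its last target. There are 200 camera calls.

## Task

The right-hand meter of the headphone amplifier reads low. Take the plastic tuning tool from the tool stand, feel its blade gently into the slotted trimmer screw down in the right-hand well, and turn the screw with it until that needle stands on the broad centre mark, without letting the needle run up to the top end of its scale and without pressing hard on the amplifier. Then stand the tool back in its hole; leave the left channel, the other tools and the things on the desk alone.

Things in the scene. Friction and masses are not known exactly. Their poses are not given: they have to be found in the camera images.
- tuning_tool: off-white plastic tuning tool, 30 g, upright in one of the three holes of the tool stand (which one varies); the only tool there with a flat-sided handle. Origin on its axis at the shoulder, the underside of the handle, which rests on the stand's top; z up. Below it a round shaft of 8 mm diameter, 47 mm long, then the blade
- tool_handle (a point): middle of the tuning tool's handle, 32 mm above the shoulder. The handle is 16 mm wide (along the tool's x), 11 mm thick (along its y), 62 mm high, with cross ribs on the two broad faces; the lowest 4 mm are a round foot of 15.6 mm. Grip it from above across the 11 mm
- tool_tip (a point): middle of the blade's lower edge, 52 mm below the shoulder. The blade is 8 mm wide (along the tool's x), 1.8 mm thick (y) and 5 mm long; axes as the tuning tool's
- driver_fine: a steel precision screwdriver with a slim turned aluminium handle (10 to 15 mm diameter, 58 mm high), in another hole of the stand; bystander. Origin at the underside of its handle
- driver_stout: a precision screwdriver with a waisted black handle (12 to 18 mm diameter, 54 mm high), in another hole of the stand; bystander. Origin at the underside of its handle
- tool_stand: fixed wooden block, 156 mm long (its x), 46 mm wide (its y), 60 mm high, with three holes in a row along its x, 50 mm apart. Origin at the centre of its underside
- tool_stand_hole0 (a point): centre of the mouth of the stand's hole at x = -50 mm, on the top face; each hole is 12 mm wide and 56 mm deep
- tool_stand_hole1 (a point): centre of the mouth of the stand's middle hole
- tool_stand_hole2 (a point): centre of the mouth of the stand's hole at x = +50 mm
- amplifier: fixed headphone amplifier, 170 mm deep (x, front to back), 236 mm wide (y), flat top 62 mm high. Two meters on the slope at its front (-x); behind them on the top two trimmer wells 100 mm apart, a knob 13 mm high between them; at the back a transformer can (36 mm above the top) and two glass valves (46 mm above). Origin at the centre of its underside, z up
- well_right (a point): centre of the mouth of the right-hand (-y) trimmer well, level with the amplifier's top, brass collar round it; axes as the amplifier's. The well is a 45 degree countersink, 17.6 mm wide at the mouth, that narrows over 4 mm to a round bore of 9.6 mm; the bore ends 15 mm below the mouth, at the brass screw head
- trimmer_right (a point): centre of the floor of the screw's slot, 18 mm below the well's mouth, z up; its x and y do NOT show the slot's direction. Slot 3.4 mm wide, 4 mm deep, open ended; at the start at an unknown angle within 45 degrees either way of the amplifier's x. Turning takes 0.03 N m; blade and slot have some 0.3 rad of play either way
- stem_right: what carries the right screw head: a spring that lets the head give way downwards up to 3 mm (1.2 N to begin, 4.8 N at 3 mm), then hard. A blade not in line with the slot rides on the head and presses it down; as it comes into line the head springs up round it. Origin at the centre of the slot's floor
- needle_right (a joint): angle (rad) of the right-hand (-y) meter's needle: 0 on the broad centre mark, positive to the right (higher), thin marks every 0.2 as far as +-0.8; -0.48 to -0.8 at the start. Turning the right screw clockwise (seen from above) moves it up, 0.8 rad for each radian of the screw; it stays where it is left
- needle_left (a joint): the same for the left-hand (+y) meter and the left screw; it stands on the centre mark and must stay there
- eraser: eraser lying on the desk, 46x21x12 mm; bystander
- marker: marker pen lying on the desk, 135 mm long; bystander
Things that resemble listed ones, but are neither listed nor needed, are in the scene too. What is meant by the tool_stand is not white, and is the larger of those in its own colour.

How it is judged:
By the outcome, as a careful person would: the job done as asked, in the order asked, and still so for the second after the job is handed in, with the robot touching nothing.
It also fails if it takes over 64 s, if anything falls off the work surface, if the arm or the gripper's body presses on something with over 40 N, if the wrist force passes 120 N, or if a joint passes its speed limit or range.

## Working session

There is one attempt and no reset: what is moved stays moved. The work goes in short steps, Python scripts to look and compute and a shell command to move; the robot and the scene stay as the last step left them, time stands still between calls to the robot, and variables do not carry over. Pictures are saved under pics/ and viewed, at most 10 in all, crops included, and the job is handed in when it is done.

```bash
ls; mkdir -p pics; cat > h.py <<'E'
import numpy as np, cv2
from rig import *
def P(p): return camera_params(p)
def ray(c,uv):
    uv=np.array(uv,float).reshape(-1,1,2)
    n=cv2.undistortPoints(uv,np.array(c['mtx']),np.array(c['dist_coeffs'])).reshape(-1,2)
    T=np.array(c['extrinsics']); d=np.c_[n,np.ones(len(n))]@T[:3,:3].T
    return T[:3,3],d
def onz(c,uv,z):
    o,d=ray(c,uv); return o+d*((z-o[2])/d[:,2])[:,None]
def proj(c,X):
    T=np.linalg.inv(np.array(c['extrinsics'])); X=np.atleast_2d(np.array(X,float))
    return cv2.projectPoints(X,cv2.Rodrigues(T[:3,:3])[0],T[:3,3],np.array(c['mtx']),np.array(c['dist_coeffs']))[0].reshape(-1,2)
def dep(c,uv,D):
    o,d=ray(c,uv); uv=np.array(uv).reshape(-1,2).astype(int); return o+d*D[uv[:,1],uv[:,0]][:,None]
def two(c1,u1,c2,u2):
    (o1,d1),(o2,d2)=ray(c1,u1),ray(c2,u2); out=[]
    for a,b in zip(d1,d2):
        s=np.linalg.lstsq(np.c_[a,-b],o2-o1,rcond=None)[0]; p,q=o1+a*s[0],o2+b*s[1]; out.append(np.r_[(p+q)/2,np.linalg.norm(p-q)])
    return np.array(out)
def save(n,im): cv2.imwrite('pics/'+n,im[...,::-1])
E
python3 - <<'E'
from h import *
print(observe(),tip_extent() if callable(tip_extent) else tip_extent)
for n in('scene','top','wrist'):
    c=P(n);im,d=get_image(n);save(n+'0.png',im);np.savez('/tmp/'+n,im=im,d=d)
    print(n,np.round(c['mtx'],1).tolist(),np.round(c['extrinsics'],3).tolist())
E
```

```text
pics
{'time_s': 0.0, 'q': array([-8.43567142e+01,  2.18425617e+01,  7.43854829e+01,  4.76732166e-04,
        8.38596536e+01, -1.23361986e+01]), 'qvel': array([-0.11095714,  0.1242301 ,  0.03867012,  0.02823752, -0.06117976,
       -0.05651014]), 'joint_efforts': array([ 1.41780263e-03, -4.48458695e+01, -2.31271845e+01, -1.04697235e-04,
        4.75570632e-03,  5.45100306e-06]), 'position': array([ 0.16976243, -0.52310057,  0.40409257]), 'tool_rot': array([[ 9.51167404e-01,  3.08675477e-01, -1.42280728e-04],
       [ 3.08675328e-01, -9.51166242e-01,  1.52401836e-03],
       [ 3.35094470e-04, -1.49351514e-03, -9.99998829e-01]]), 'ft_force': array([1.09569171, 0.40656926, 0.49419201]), 'wrist_torque': array([-0.02190479, -0.00132587,  0.03005651]), 'gripper_force': 0.0, 'grip_width': 0.08519377783109476} 0.1734
scene [[472.4, 0.0, 308.9], [0.0, 472.4, 203.7], [0.0, 0.0, 1.0]] [[-0.877, -0.213, 0.431, -0.075], [-0.48, 0.341, -0.808, 1.04], [0.026, -0.915, -0.402, 0.612], [0.0, 0.0, 0.0, 1.0]]
top [[375.5, 0.0, 318.9], [0.0, 375.5, 206.2], [0.0, 0.0, 1.0]] [[-0.017, -0.991, 0.131, 0.366], [-1.0, 0.019, 0.013, -0.013], [-0.015, -0.131, -0.991, 1.14], [0.0, 0.0, 0.0, 1.0]]
wrist [[331.8, 0.0, 320.1], [0.0, 331.8, 193.9], [0.0, 0.0, 1.0]] [[0.31, -0.906, -0.29, 0.244], [-0.951, -0.296, -0.092, -0.499], [-0.003, 0.304, -0.953, 0.375], [0.0, 0.0, 0.0, 1.0]]
```

View pics/top0.png

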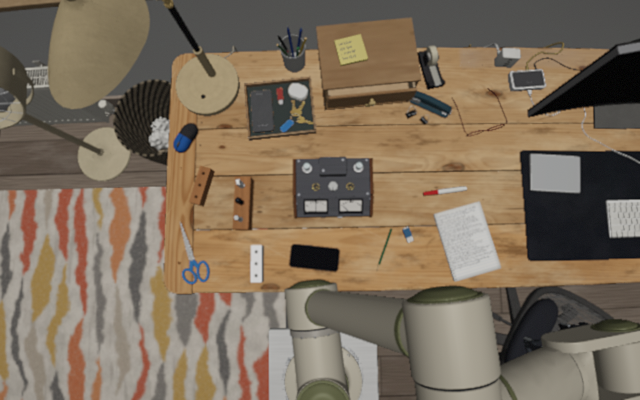

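View pics/scene0.png

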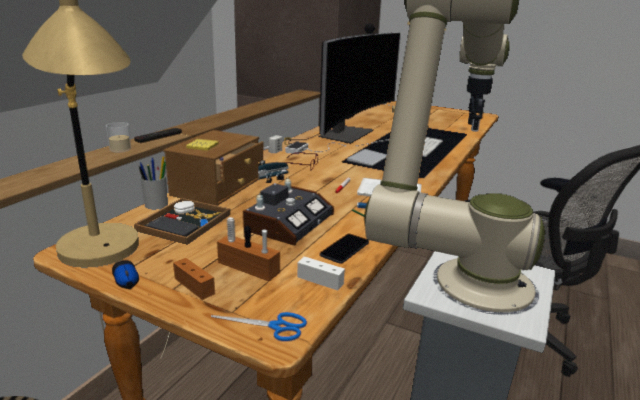

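Top: amplifier at (333,187). Possible tool stands: brown block holding tools (243,203), a smaller empty brown block (202,187) and a white block (257,263). I take the block at (243,203). Possible tuning tools in the scene view: pale (231,230), black (248,238), grey (264,240). I'll check these in a close crop.

```bash
python3 - <<'E'
from h import *
a=np.load('/tmp/scene.npz')['im'][205:295,205:355];b=np.load('/tmp/top.npz')['im'][150:240,215:395]
a=cv2.resize(a,None,fx=4,fy=4,interpolation=2);b=cv2.resize(b,None,fx=3.3,fy=3.3,interpolation=2)
o=np.zeros((600,780,3),np.uint8);o[:297,:b.shape[1]]=b[:297];o[300:600,:600]=a[:300];save('c1.png',o)
z=np.load('/tmp/top.npz');c=P('top')
for uv in [(243,203),(239,183),(240,202),(237,218),(333,187),(316,187),(350,187),(333,207),(230,270)]: print(uv,dep(c,[uv],z['d']).round(3))
E
```

```text
(243, 203) [[0.521 0.22  0.069]]
(239, 183) [[0.569 0.221 0.121]]
(240, 202) [[0.518 0.221 0.107]]
(237, 218) [[0.472 0.226 0.12 ]]
(333, 187) [[ 0.562 -0.041  0.072]]
(316, 187) [[0.567 0.008 0.05 ]]
(350, 187) [[ 0.566 -0.092  0.047]]
(333, 207) [[ 0.508 -0.041  0.039]]
(230, 270) [[ 0.327  0.274 -0.001]]
```

View pics/c1.png

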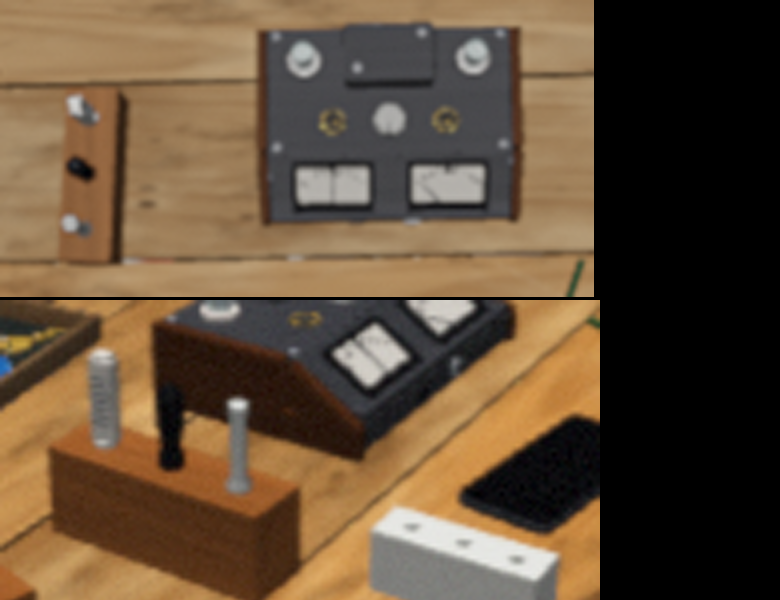

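The crop confirms the pick. The pale, broad, ribbed handle at the far (+x) end of the larger brown stand, about (0.57, 0.22), is the tuning tool. The slim metal one and the black waisted one are the drivers. The right well is at top (350,186). I'll take wrist views on the way.

```bash
python3 -m creep '[{"jaw":-1,"travel":[350,440,0],"roll":0},{"jaw":-1,"travel":[350,440,0],"roll":0},{"jaw":-1,"travel":[350,440,0],"roll":0},{"jaw":-1,"travel":[350,440,0],"roll":0},{"jaw":-1,"travel":[350,440,0],"roll":0},{"jaw":-1,"travel":[350,440,0],"roll":0},{"jaw":-1,"travel":[350,440,0],"roll":0},{"jaw":-1,"travel":[350,440,0],"roll":0},{"jaw":-1,"travel":[350,440,0],"roll":0},{"jaw":-1,"travel":[350,440,0],"roll":0},{"jaw":-1,"travel":[350,440,0],"roll":0},{"jaw":-1,"travel":[350,440,0],"roll":0}]' 30
cat > shot.py <<'E'
import sys
from h import *
import pickle
c=P('wrist'); im,d=get_image('wrist'); pickle.dump((c,im,d),open('/tmp/%s.pkl'%sys.argv[1],'wb')); save(sys.argv[1]+'.png',im)
E
python3 -m creep '[{"jaw":-1,"travel":[0,0,0],"roll":0},{"jaw":-1,"travel":[0,0,0],"roll":0}]'
python3 shot.py w1
python3 -m creep '[{"jaw":-1,"travel":[0,300,0],"roll":0},{"jaw":-1,"travel":[0,300,0],"roll":0},{"jaw":-1,"travel":[0,300,0],"roll":0},{"jaw":-1,"travel":[0,300,0],"roll":0},{"jaw":-1,"travel":[0,300,0],"roll":0},{"jaw":-1,"travel":[0,300,0],"roll":0},{"jaw":-1,"travel":[0,300,0],"roll":0},{"jaw":-1,"travel":[0,300,0],"roll":0}]'
python3 shot.py w2
python3 - <<'E'
from h import *
import cv2
a=cv2.imread('pics/w1.png');b=cv2.imread('pics/w2.png')
cv2.imwrite('pics/w12.png',np.vstack([a[50:350],b[50:350]]))
E
```

```text
time_s: 1.35
position: [0.5215, -0.0796, 0.4043]
tool_rot: [[0.95, 0.313, 0.0], [0.313, -0.95, 0.001], [0.0, -0.001, -1.0]]
ft_force: [0.1, -1.2, -0.4]
grip_width: 0.0857
gripper_force: 0.0
time_s: 1.55
position: [0.5194, -0.0837, 0.4045]
tool_rot: [[0.951, 0.309, -0.001], [0.309, -0.951, -0.0], [-0.001, -0.0, -1.0]]
ft_force: [-0.5, -0.1, 0.4]
grip_width: 0.0853
gripper_force: 0.0
time_s: 2.4
position: [0.5197, 0.2163, 0.4047]
tool_rot: [[0.951, 0.309, -0.0], [0.309, -0.951, -0.0], [-0.0, 0.0, -1.0]]
ft_force: [0.1, -0.2, 0.8]
grip_width: 0.0853
gripper_force: 0.0
```

View pics/w12.png

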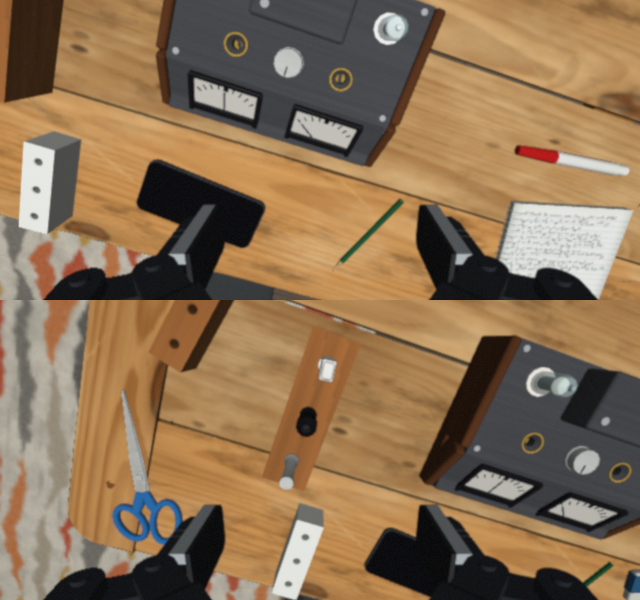

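w1: right well at (341,129), right needle low, left needle centred. w2: tuning tool's handle top at about (327,120), black driver (307,170), slim driver (287,230), all in the brown stand. Next, measuring.

```bash
python3 -m creep '[{"jaw":-1,"travel":[20,-20,-60],"roll":0},{"jaw":-1,"travel":[20,-20,-60],"roll":0},{"jaw":-1,"travel":[20,-20,-60],"roll":0},{"jaw":-1,"travel":[20,-20,-60],"roll":0}]'
python3 shot.py w3
cat > m1.py <<'E'
from h import *
import pickle
w1,w2,w3=[pickle.load(open('/tmp/w%d.pkl'%i,'rb')) for i in(1,2,3)]
def top(w,box=None):
    c,im,d=w; o,dd=ray(c,np.stack(np.meshgrid(range(640),range(400)),-1).reshape(-1,2)); X=(o+dd*d.reshape(-1,1)).reshape(400,640,3)
    return X
for w in (w2,w3):
    c,im,d=w;X=top(w)
    hsv=cv2.cvtColor(im,cv2.COLOR_RGB2HSV)
    near=(abs(X[...,0]-.52)<.1)&(abs(X[...,1]-.22)<.05)&(d>0)
    m=near&(X[...,2]>.09)
    n,l,s,ce=cv2.connectedComponentsWithStats(m.astype(np.uint8))
    for i in range(1,n):
        if s[i,4]<20: continue
        k=l==i; zt=np.percentile(X[k][:,2],90); 
        print('obj',s[i],X[k].mean(0).round(4),zt.round(4),im[k].mean(0).round())
    # stand top
    k=near&(abs(X[...,2]-.06)<.006)&(hsv[...,1]>90); 
    if k.sum(): 
        r=cv2.minAreaRect((X[k][:,:2]*1000).astype(np.float32)); print('stand',r,np.median(X[k][:,2]))
E
python3 m1.py
python3 - <<'E'
import cv2,numpy as np
a=cv2.imread('pics/w3.png');cv2.imwrite('pics/w3c.png',cv2.resize(a[50:290,240:480],(600,600),interpolation=cv2.INTER_CUBIC))
E
```

```text
time_s: 2.85
position: [0.5401, 0.1955, 0.3456]
tool_rot: [[0.952, 0.306, 0.001], [0.306, -0.952, 0.0], [0.001, 0.0, -1.0]]
ft_force: [0.6, -0.4, -0.0]
grip_width: 0.0853
gripper_force: 0.0
obj [319 107  18  25 348] [0.5748 0.2286 0.1197] 0.1237 [192. 189. 183.]
obj [296 162  22  25 417] [0.5265 0.2302 0.1093] 0.1154 [28. 24. 23.]
obj [280 215  15  25 268] [0.4763 0.2318 0.1113] 0.1188 [144. 142. 138.]
obj [  121   254   385   146 25393] [0.5303 0.2222 0.3007] 0.3196 [25. 26. 28.]
stand ((523.9545288085938, 229.8634033203125), (46.115135192871094, 156.06228637695312), 87.88971710205078) 0.06137152359046011
obj [276 132  25  34 624] [0.5761 0.2276 0.1178] 0.1238 [181. 179. 173.]
obj [252 198  29  32 690] [0.5276 0.2295 0.1083] 0.1152 [25. 22. 21.]
obj [    0   254   475   146 27055] [0.5417 0.2277 0.2455] 0.2603 [25. 26. 28.]
obj [233 261  23  33 482] [0.4767 0.2314 0.1104] 0.1188 [137. 136. 131.]
stand ((523.740966796875, 229.85281372070312), (46.086544036865234, 156.6068878173828), 87.90203094482422) 0.06143800345377248
```

View pics/w3c.png

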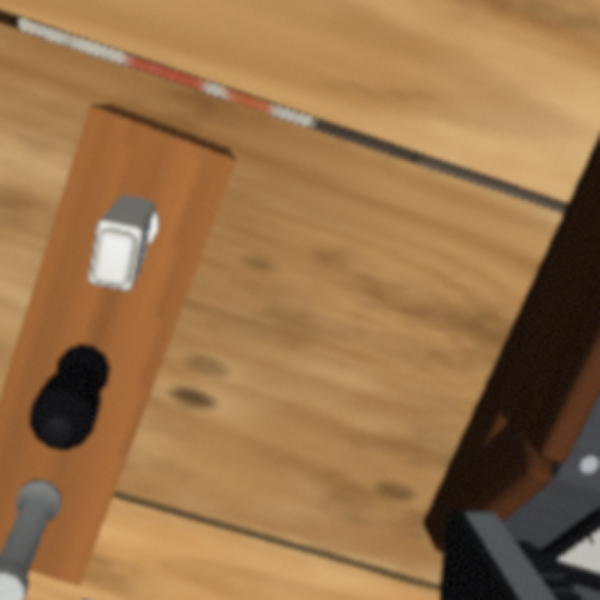

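```bash
cat >> m1.py <<'E'
print('---')
for w in (w2,w3):
    X=top(w); k=(np.hypot(X[...,0]-.574,X[...,1]-.228)<.02)
    hsv=cv2.cvtColor(w[1],cv2.COLOR_RGB2HSV); k1=k&(X[...,2]>.118)&(X[...,2]<.14)
    print(k1.sum(),cv2.minAreaRect((X[k1][:,:2]*1000).astype(np.float32)),np.median(X[k1][:,2]),X[k1][:,:2].mean(0))
    k2=(hsv[...,2]>195)&(hsv[...,1]<50)&k&(X[...,2]>.115)
    uv=np.argwhere(k2)[:,::-1]; print(len(uv),cv2.minAreaRect((onz(w[0],uv,.1235)[:,:2]*1000).astype(np.float32)))
c2=[]
a=[];
for w in(w2,w3):
    X=top(w);k1=(np.hypot(X[...,0]-.574,X[...,1]-.228)<.02)&(X[...,2]>.118)&(X[...,2]<.14); a.append(np.argwhere(k1)[:,::-1].mean(0))
print('two view',two(w2[0],[a[0]],w3[0],[a[1]]).round(4))
E
python3 m1.py | sed -n '/---/,$p'
```

```text
---
292 ((573.9663696289062, 228.0208740234375), (15.678464889526367, 10.886902809143066), 5.299495697021484) 0.12255508183169361 [0.57422924 0.22828734]
172 ((574.6438598632812, 228.4011993408203), (12.887487411499023, 8.413372039794922), 4.421164035797119)
457 ((574.1199951171875, 227.95932006835938), (15.859325408935547, 10.88174057006836), 5.93279504776001) 0.12260034766919331 [0.57482244 0.22788439]
279 ((575.05517578125, 228.0221405029297), (13.814606666564941, 9.04688549041748), 5.353553295135498)
two view [[0.5739 0.2281 0.1173 0.    ]]
```

```bash
cat > m2.py <<'E'
from h import *
import pickle
w1,w2,w3=[pickle.load(open('/tmp/w%d.pkl'%i,'rb')) for i in(1,2,3)]
def XYZ(w):
    c,im,d=w; o,dd=ray(c,np.stack(np.meshgrid(range(640),range(400)),-1).reshape(-1,2)); return (o+dd*d.reshape(-1,1)).reshape(400,640,3)
X=XYZ(w1);im=w1[1];hsv=cv2.cvtColor(im,cv2.COLOR_RGB2HSV)
br=(hsv[...,0]>18)&(hsv[...,0]<32)&(hsv[...,1]>110)&(hsv[...,2]>70)&(abs(X[...,2]-.062)<.01)
n,l,s,ce=cv2.connectedComponentsWithStats(cv2.dilate(br.astype(np.uint8),np.ones((3,3))))
for i in range(1,n):
    if s[i,4]>100:
        pts=np.argwhere((l==i)&br)[:,::-1]; e=cv2.fitEllipse(cv2.convexHull(pts.astype(np.int32))); print(s[i],e,np.median(X[l==i][:,2]),onz(w1[0],[e[0]],.062).round(4))
k=(abs(X[...,2]-.062)<.003)&(abs(X[...,0]-.58)<.15)&(abs(X[...,1]+.04)<.16); print('top z',np.median(X[k][:,2]),k.sum())
# rectified ortho crop 30mm around right well
c=w1[0]; e=ce
def ortho(c,im,x,y,z,h,n=300):
    g=np.linspace(h,-h,n); gx,gy=np.meshgrid(g,g,indexing='ij'); uv=proj(c,np.c_[(x+gx).ravel(),(y+gy).ravel(),np.full(n*n,z)]).astype(np.float32).reshape(n,n,2)
    return cv2.remap(im,uv[...,0],uv[...,1],cv2.INTER_CUBIC)
import sys
E
python3 m2.py
cat >> m2.py <<'E'
a=np.hstack([cv2.resize(im[112:147,322:362],(400,350),interpolation=2)])
save('well1.png',a)
E
python3 m2.py >/dev/null
```

```text
[223  81  26  27 374] ((235.36776733398438, 93.87413024902344), (23.547107696533203, 25.656543731689453), 146.9354248046875) 0.06356763551167546 [[0.5651 0.012  0.062 ]]
[328 117  26  26 372] ((340.4125671386719, 129.103271484375), (23.262449264526367, 23.55133819580078), 33.46712112426758) 0.0634056571106898 [[ 0.5648 -0.0885  0.062 ]]
top z 0.06326736970097019 24105
```

View pics/well1.png

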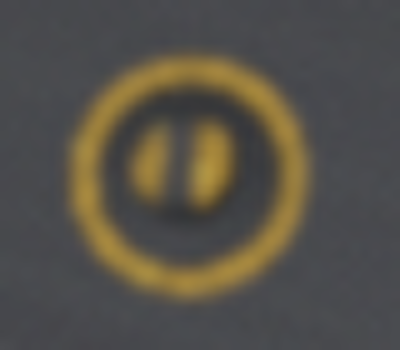

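The well crop shows the collar and, inside it, the brass screw head with its slot nearly vertical in the picture (slot around (179,165) of the crop). That puts the slot at about yaw 15–18°. Aligning above the tool next.

```bash
python3 -m creep '[{"jaw":-1,"travel":[34,32.5,0],"roll":-0.218},{"jaw":-1,"travel":[34,32.5,0],"roll":-0.218},{"jaw":-1,"travel":[34,32.5,0],"roll":-0.218},{"jaw":-1,"travel":[34,32.5,-40],"roll":-0.218},{"jaw":-1,"travel":[34,32.5,-70],"roll":-0.218},{"jaw":-1,"travel":[34,32.5,-92],"roll":-0.218},{"jaw":-1,"travel":[34,32.5,-92],"roll":-0.218},{"jaw":-1,"travel":[34,32.5,-92],"roll":-0.218}]'
```

```text
time_s: 3.7
position: [0.5738, 0.2292, 0.2543]
tool_rot: [[0.995, 0.097, 0.002], [0.097, -0.995, 0.0], [0.002, -0.0, -1.0]]
ft_force: [-0.4, 0.0, 0.1]
grip_width: 0.0856
gripper_force: 0.0
```

```bash
python3 -m creep '[{"jaw":-1,"travel":[0,-1,0],"roll":0},{"jaw":1,"travel":[0,-1,0],"roll":0},{"jaw":1,"travel":[0,-1,0],"roll":0},{"jaw":1,"travel":[0,-1,0],"roll":0},{"jaw":1,"travel":[0,-1,0],"roll":0},{"jaw":1,"travel":[0,-1,0],"roll":0},{"jaw":1,"travel":[0,-1,0],"roll":0},{"jaw":1,"travel":[0,-1,0],"roll":0},{"jaw":1,"travel":[0,-1,0],"roll":0},{"jaw":1,"travel":[0,-1,0],"roll":0}]' 40
```

```text
time_s: 4.7
position: [0.5738, 0.2284, 0.2528]
tool_rot: [[0.995, 0.096, 0.0], [0.096, -0.995, 0.0], [0.0, -0.0, -1.0]]
ft_force: [-0.6, 0.1, 1.8]
grip_width: 0.0105
gripper_force: 42.4
```

```bash
python3 -m creep '[{"jaw":1,"travel":[0,0,20],"roll":0},{"jaw":1,"travel":[0,0,60],"roll":0},{"jaw":1,"travel":[0,0,100],"roll":0},{"jaw":1,"travel":[0,0,125],"roll":0},{"jaw":1,"travel":[0,0,125],"roll":0},{"jaw":1,"travel":[-3,-50,125],"roll":0},{"jaw":1,"travel":[-5,-100,125],"roll":0},{"jaw":1,"travel":[-7,-150,125],"roll":0},{"jaw":1,"travel":[-9,-200,125],"roll":0},{"jaw":1,"travel":[-9,-250,125],"roll":0},{"jaw":1,"travel":[-9,-290,125],"roll":0.05},{"jaw":1,"travel":[-9,-317,125],"roll":0.1}]'
python3 -m creep '[{"jaw":1,"travel":[0,0,0],"roll":0.1},{"jaw":1,"travel":[0,0,-30],"roll":0.1},{"jaw":1,"travel":[0,0,-30],"roll":0.1},{"jaw":1,"travel":[0,0,-30],"roll":0.1}]'
python3 shot.py w4
python3 - <<'E'
from h import *
import pickle
c,im,d=pickle.load(open('/tmp/w4.pkl','rb'));s=observe();p,R=s['position'],s['tool_rot']
print(p,np.degrees(np.arctan2(R[1,0],R[0,0])))
print(proj(c,[p+R[:,2]*.2443,p+R[:,2]*.1923,[.5648,-.0885,.062]]))
save('w4c.png',cv2.resize(im[120:280,220:420],(800,640),interpolation=2)[:600])
E
```

```text
time_s: 5.9
position: [0.5644, -0.0914, 0.3765]
tool_rot: [[0.981, 0.194, -0.002], [0.194, -0.981, 0.0], [-0.002, -0.001, -1.0]]
ft_force: [-0.2, 1.4, -0.6]
grip_width: 0.0106
gripper_force: 42.2
time_s: 6.3
position: [0.5648, -0.0886, 0.3472]
tool_rot: [[0.957, 0.291, -0.002], [0.291, -0.957, 0.001], [-0.002, -0.001, -1.0]]
ft_force: [0.1, -0.4, -0.7]
grip_width: 0.01
gripper_force: 42.3
[ 0.56492067 -0.0885206   0.34812281] 16.950056372714084
[[320.67521632 207.2099572 ]
 [320.57177902 240.5285151 ]
 [320.6568349  189.4839479 ]]
```

View pics/w4c.png

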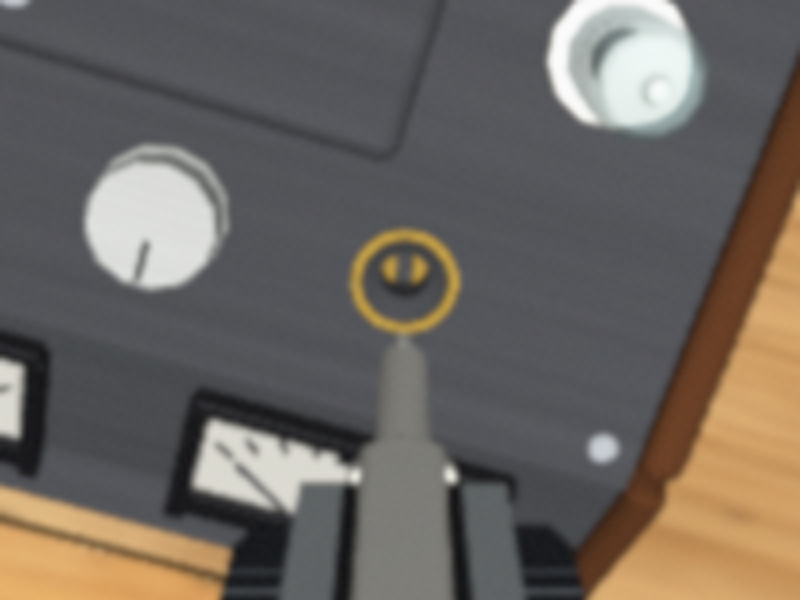

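The tip is at crop (402,335) and the well collar's centre at (405,281), with the slot vertical in the crop, so the blade is in line with it. Refining the lateral offset next.

```bash
cat > m4.py <<'E'
from h import *
import pickle,sys
c,im,d=pickle.load(open('/tmp/%s.pkl'%sys.argv[1],'rb'))
hsv=cv2.cvtColor(im,cv2.COLOR_RGB2HSV)
br=((hsv[...,0]>18)&(hsv[...,0]<32)&(hsv[...,1]>110)&(hsv[...,2]>70)).astype(np.uint8); br[:,:290]=0;br[:,355:]=0;br[:150]=0;br[215:]=0
n,l,s,ce=cv2.connectedComponentsWithStats(br); print(s[1:][s[1:,4]>20].tolist())
i=1+np.argmax(s[1:,4]); e=cv2.fitEllipse(cv2.convexHull(np.argwhere(l==i)[:,::-1].astype(np.int32))); print(e, onz(c,[e[0]],.062)*1000)
for r in range(204,226,3):
    row=im[r,300:345].astype(int).sum(1); b=np.where(row>330)[0]+300; print(r,b.min() if len(b) else 0,b.max() if len(b) else 0,row[8:34].tolist())
E
python3 m4.py w4
```

```text
[[308, 177, 27, 26, 218], [323, 184, 4, 7, 22]]
((320.7337341308594, 189.8345184326172), (25.66162872314453, 26.827960968017578), 92.79491424560547) [[564.53555034 -88.64585816  62.        ]]
204 319 321 [259, 261, 264, 262, 260, 261, 263, 264, 262, 262, 289, 336, 368, 359, 323, 282, 260, 257, 257, 258, 256, 257, 264, 262, 265, 265]
207 318 323 [254, 253, 252, 254, 253, 255, 259, 265, 286, 318, 337, 356, 370, 368, 362, 347, 318, 292, 271, 265, 263, 260, 260, 259, 256, 257]
210 317 325 [255, 254, 254, 253, 251, 255, 258, 280, 312, 333, 347, 356, 362, 367, 368, 364, 353, 337, 300, 272, 261, 261, 261, 264, 261, 260]
213 317 325 [266, 267, 268, 265, 265, 263, 272, 294, 320, 337, 352, 359, 364, 367, 365, 364, 354, 338, 307, 265, 254, 253, 257, 254, 257, 255]
216 317 325 [259, 262, 263, 263, 265, 268, 277, 301, 321, 341, 357, 360, 365, 363, 367, 364, 357, 342, 306, 272, 261, 258, 254, 256, 256, 254]
219 317 325 [252, 256, 255, 253, 257, 257, 278, 302, 325, 339, 354, 361, 366, 368, 368, 360, 353, 340, 310, 277, 272, 272, 271, 266, 267, 263]
222 316 325 [257, 259, 261, 258, 262, 263, 281, 309, 332, 347, 356, 363, 367, 373, 368, 363, 358, 344, 309, 281, 267, 264, 265, 268, 264, 267]
225 316 325 [227, 227, 225, 228, 230, 242, 277, 315, 333, 350, 356, 364, 367, 369, 367, 365, 355, 343, 316, 285, 264, 257, 254, 260, 258, 260]
```

Tip and well agree to within 0.3 mm. Descending.

```bash
python3 -m creep '[{"jaw":1,"travel":[0,0,-20],"roll":0},{"jaw":1,"travel":[0,0,-36],"roll":0},{"jaw":1,"travel":[0,0,-36],"roll":0},{"jaw":1,"travel":[0,0,-38],"roll":0},{"jaw":1,"travel":[0,0,-40],"roll":0},{"jaw":1,"travel":[0,0,-42],"roll":0},{"jaw":1,"travel":[0,0,-44],"roll":0},{"jaw":1,"travel":[0,0,-44],"roll":0}]'
python3 -m creep '[{"jaw":1,"travel":[0,0,-1],"roll":0},{"jaw":1,"travel":[0,0,-2],"roll":0},{"jaw":1,"travel":[0,0,-3],"roll":0},{"jaw":1,"travel":[0,0,-4],"roll":0},{"jaw":1,"travel":[0,0,-4],"roll":0}]'
```

```text
time_s: 7.15
position: [0.5647, -0.0886, 0.3037]
tool_rot: [[0.957, 0.292, -0.0], [0.292, -0.957, 0.0], [-0.0, -0.0, -1.0]]
ft_force: [-0.0, 0.5, -0.6]
grip_width: 0.0104
gripper_force: 42.2
time_s: 7.65
position: [0.5648, -0.0886, 0.2996]
tool_rot: [[0.957, 0.291, -0.0], [0.291, -0.957, 0.0], [-0.0, -0.0, -1.0]]
ft_force: [-0.0, -0.2, 0.2]
grip_width: 0.0107
gripper_force: 42.2
```

```bash
python3 -m creep '[{"jaw":1,"travel":[0,0,-2],"roll":0},{"jaw":1,"travel":[0,0,-4],"roll":0},{"jaw":1,"travel":[0,0,-6],"roll":0},{"jaw":1,"travel":[0,0,-7],"roll":0},{"jaw":1,"travel":[0,0,-7],"roll":0},{"jaw":1,"travel":[0,0,-7],"roll":0}]'
python3 -m creep '[{"jaw":1,"travel":[0,0,-0.5],"roll":0},{"jaw":1,"travel":[0,0,-1],"roll":0},{"jaw":1,"travel":[0,0,-1.5],"roll":0},{"jaw":1,"travel":[0,0,-1.5],"roll":0},{"jaw":1,"travel":[0,0,-1.5],"roll":0}]'
```

```text
time_s: 8.25
position: [0.5648, -0.0886, 0.2928]
tool_rot: [[0.957, 0.292, 0.0], [0.292, -0.957, -0.0], [0.0, 0.0, -1.0]]
ft_force: [-1.0, -0.4, -0.1]
grip_width: 0.0108
gripper_force: 42.2
time_s: 8.75
position: [0.5648, -0.0886, 0.2912]
tool_rot: [[0.957, 0.292, -0.0], [0.292, -0.957, -0.0], [-0.0, 0.0, -1.0]]
ft_force: [0.7, 0.5, 0.3]
grip_width: 0.0103
gripper_force: 42.2
```

```bash
python3 -m creep '[{"jaw":1,"travel":[0,0,-0.5],"roll":0},{"jaw":1,"travel":[0,0,-1],"roll":0},{"jaw":1,"travel":[0,0,-1.3],"roll":0},{"jaw":1,"travel":[0,0,-1.3],"roll":0},{"jaw":1,"travel":[0,0,-1.3],"roll":0}]'
python3 -c "
from h import *
s=[observe()['ft_force'] for _ in range(3)];print(s)"
python3 -m creep '[{"jaw":1,"travel":[0,0,-0.4],"roll":0},{"jaw":1,"travel":[0,0,-0.8],"roll":0},{"jaw":1,"travel":[0,0,-0.8],"roll":0},{"jaw":1,"travel":[0,0,-0.8],"roll":0}]'
```

```text
time_s: 9.25
position: [0.5648, -0.0887, 0.2899]
tool_rot: [[0.957, 0.291, -0.0], [0.291, -0.957, 0.0], [-0.0, -0.0, -1.0]]
ft_force: [-0.9, -0.4, -0.4]
grip_width: 0.011
gripper_force: 42.2
[array([-0.88696854, -0.365138  , -0.41717828]), array([-0.88696854, -0.365138  , -0.41717828]), array([-0.88696854, -0.365138  , -0.41717828])]
time_s: 9.65
position: [0.5648, -0.0886, 0.2891]
tool_rot: [[0.957, 0.291, -0.0], [0.291, -0.957, 0.0], [-0.0, -0.0, -1.0]]
ft_force: [-0.3, -0.2, 0.5]
grip_width: 0.0105
gripper_force: 42.2
```

```bash
python3 -m creep '[{"jaw":1,"travel":[0,0,-0.4],"roll":0},{"jaw":1,"travel":[0,0,-0.8],"roll":0},{"jaw":1,"travel":[0,0,-0.8],"roll":0}]' | sed -n '2p;4p'
python3 -m creep '[{"jaw":1,"travel":[0,0,-0.4],"roll":0},{"jaw":1,"travel":[0,0,-0.7],"roll":0},{"jaw":1,"travel":[0,0,-0.7],"roll":0}]' | sed -n '2p;4p'
```

```text
position: [0.5648, -0.0886, 0.2884]
ft_force: [-0.4, 0.1, 0.9]
position: [0.5648, -0.0886, 0.2877]
ft_force: [0.5, 0.2, 1.8]
```

Contact came at the expected slot-floor depth (TCP 0.2878, 1.8 N), with no head contact 4 mm higher, so the blade is in the slot. Next I build a rectified meter view and take the first part of the turn after backing off 0.4 mm.

```bash
python3 -m creep '[{"jaw":1,"travel":[0,0,0.4],"roll":-0.1},{"jaw":1,"travel":[0,0,0.4],"roll":-0.2},{"jaw":1,"travel":[0,0,0.4],"roll":-0.3},{"jaw":1,"travel":[0,0,0.4],"roll":-0.4},{"jaw":1,"travel":[0,0,0.4],"roll":-0.5},{"jaw":1,"travel":[0,0,0.4],"roll":-0.5},{"jaw":1,"travel":[0,0,0.4],"roll":-0.5}]'
python3 shot.py w5
cat > meter.py <<'E'
from h import *
import pickle,sys
def XYZ(c,d):
    o,dd=ray(c,np.stack(np.meshgrid(range(640),range(400)),-1).reshape(-1,2)); return (o+dd*d.reshape(-1,1)).reshape(400,640,3)
c,im,d=pickle.load(open('/tmp/w1.pkl','rb')); X=XYZ(c,d)
hsv=cv2.cvtColor(im,cv2.COLOR_RGB2HSV)
m=((hsv[...,2]>140)&(hsv[...,1]<45)&(X[...,0]<.54)&(X[...,0]>.47)&(X[...,2]>.015)&(abs(X[...,1]+.038)<.1)).astype(np.uint8)
m=cv2.morphologyEx(m,cv2.MORPH_CLOSE,np.ones((7,7)))
n,l,s,ce=cv2.connectedComponentsWithStats(m); F={}
for i in range(1,n):
    if s[i,4]>600:
        p=X[(l==i)&(d>0)]; o=np.median(p,0); u,S,V=np.linalg.svd(p-p.mean(0)); nn=V[2]*np.sign(V[2,2])
        ex=np.cross([1,0,0],nn); ex=np.array([0,-1,0.]); ex-=nn*(ex@nn); ex/=np.linalg.norm(ex); ey=np.cross(nn,ex)
        ab=np.c_[(p-o)@ex,(p-o)@ey]; o=o+ex*(ab[:,0].min()+ab[:,0].max())/2+ey*(ab[:,1].min()+ab[:,1].max())/2
        F['R' if o[1]<-.04 else 'L']=(o,ex,ey,np.ptp(ab,axis=0))
def rect(c,im,k,h=(.026,.018),sc=10000):
    o,ex,ey,_=F[k]; a=np.arange(-h[0],h[0],1/sc); b=np.arange(h[1],-h[1],-1/sc)
    A,B=np.meshgrid(a,b); P3=o+A[...,None]*ex+B[...,None]*ey
    uv=proj(c,P3.reshape(-1,3)).astype(np.float32).reshape(*A.shape,2)
    return cv2.remap(im,uv[...,0],uv[...,1],cv2.INTER_CUBIC)
E
python3 - <<'E'
from meter import *
for k in F: print(k,[np.round(v,4) for v in F[k]])
w=lambda n: pickle.load(open('/tmp/%s.pkl'%n,'rb'))
rows=[np.hstack([rect(w('w1')[0],w('w1')[1],k)[::2,::2] for k in 'LR'])]
cs=P('scene');s,_=get_image('scene'); ct=P('top');t,_=get_image('top')
rows.append(np.hstack([rect(cs,s,k)[::2,::2] for k in 'LR']))
rows.append(np.hstack([rect(w('w5')[0],w('w5')[1],'R')[::2,::2],rect(ct,t,'R')[::2,::2]]))
o=np.vstack(rows);print(o.shape);save('meters.png',o)
E
```

```text
time_s: 10.95
position: [0.5648, -0.0887, 0.2881]
tool_rot: [[0.98, -0.2, 0.0], [-0.2, -0.98, -0.0], [0.0, 0.0, -1.0]]
ft_force: [-0.8, -1.2, 0.4]
grip_width: 0.0106
gripper_force: 42.4
L [array([0.5097, 0.013 , 0.048 ]), array([-0.0013, -1.    ,  0.0019]), array([0.836 , 0.    , 0.5487]), array([0.0611, 0.0323])]
R [array([ 0.5089, -0.0893,  0.0476]), array([-1.e-04, -1.e+00,  1.e-04]), array([0.8385, 0.    , 0.5449]), array([0.0617, 0.0331])]
(540, 520, 3)
```

View pics/meters.png

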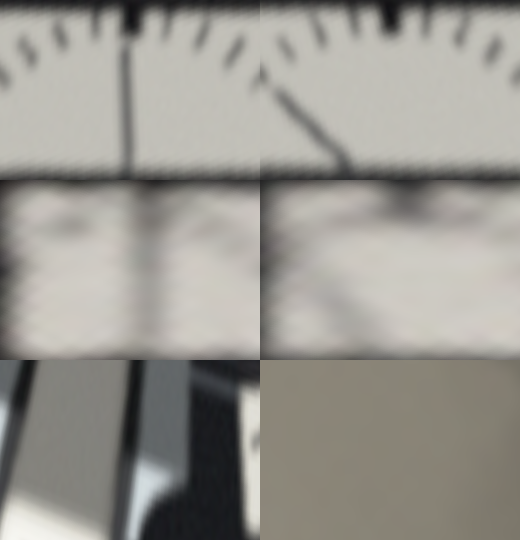

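Start reading of the right needle is about −0.73 (pivot 38 mm below the marks), left is on centre. After 0.5 rad the blurred scene strip shows it near −0.55, so it is moving. The gripper hides the meter from the wrist camera for now, so I'll turn further and look again.

```bash
python3 -m creep '[{"jaw":1,"travel":[0,0,0],"roll":-0.1},{"jaw":1,"travel":[0,0,0],"roll":-0.2},{"jaw":1,"travel":[0,0,0],"roll":-0.3},{"jaw":1,"travel":[0,0,0],"roll":-0.4},{"jaw":1,"travel":[0,0,0],"roll":-0.45},{"jaw":1,"travel":[0,0,0],"roll":-0.45},{"jaw":1,"travel":[0,0,0],"roll":-0.45}]'
python3 shot.py w6
python3 - <<'E'
from meter import *
w=lambda n: pickle.load(open('/tmp/%s.pkl'%n,'rb'))
cs=P('scene');s=np.mean([get_image('scene')[0] for _ in range(4)],0).astype(np.uint8)
save('m6.png',np.vstack([np.hstack([rect(cs,s,'L'),])[::2,::2],np.hstack([rect(cs,s,'R')])[::2,::2],rect(*w('w6')[:2],'R')[::2,::2]]))
E
```

```text
time_s: 11.8
position: [0.5647, -0.0888, 0.288]
tool_rot: [[0.795, -0.607, -0.0], [-0.607, -0.795, -0.0], [0.0, 0.0, -1.0]]
ft_force: [-0.7, -2.7, 1.5]
grip_width: 0.0102
gripper_force: 42.4
```

View pics/m6.png

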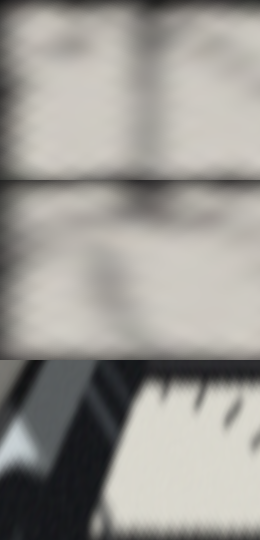

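Scene strips (lower-middle row): the right needle now leans from about (100,250) to (130,325), near −0.35. The wrist strip shows only the right half of the dial, with no needle there yet. From here I read it numerically with polar profiles.

```bash
cat > needle.py <<'E'
from meter import *
def prof(img,sx=0,sy=0,r0=13,r1=30,sc=10):   # img px 0.1 mm; pivot (0,-25) mm from rect centre
    H,W=img.shape[:2]; g=cv2.GaussianBlur(cv2.cvtColor(img,cv2.COLOR_RGB2GRAY).astype(np.float32),(0,0),3)
    th=np.arange(-.95,.96,.01); r=np.arange(r0,r1,.2); T,R=np.meshgrid(th,r,indexing='ij')
    mx=(W/2+(sx+R*np.sin(T))*sc).astype(np.float32); my=(H/2-(sy-25+R*np.cos(T))*sc).astype(np.float32)
    v=cv2.remap(g,mx,my,1,borderValue=0); inn=(mx>15)&(mx<W-15)&(my>15)&(my<H-8)
    return th,np.array([a[b].mean() if b.sum()>15 else np.nan for a,b in zip(v,inn)])
def angle(img,**k):
    th,p=prof(img,**k); q=p-cv2.GaussianBlur(np.nan_to_num(p,nan=np.nanmedian(p)).reshape(1,-1).astype(np.float32),(0,0),25).ravel(); q[abs(th)>.85]=0
    i=int(np.nanargmin(q)); s=slice(max(0,i-8),i+9); w=np.clip(-q[s]-.4*abs(q[i]),0,None); return round(float((th[s]*w).sum()/w.sum()),3),round(float(q[i]),1)
E
python3 - <<'E'
from needle import *
w=pickle.load(open('/tmp/w1.pkl','rb')); print('w1',[angle(rect(*w[:2],k)) for k in 'LR'])
def sc(n):
    cs=P('scene');s=np.mean([get_image('scene')[0] for _ in range(n)],0).astype(np.uint8);return cs,s
cs,s=sc(4); np.savez('/tmp/s0',im=np.load('/tmp/scene.npz')['im'])
for nm,i in(('t0',np.load('/tmp/scene.npz')['im']),('now',s)):
    for sx in(2,3,4,5):
      for sy in (-2,0,2): print(nm,sx,sy,[angle(rect(cs,i,k),sx=sx,sy=sy) for k in 'LR'])
E
```

```text
w1 [(-0.035, -56.3), (-0.731, -42.7)]
t0 2 -2 [(0.068, -18.8), (-0.642, -15.5)]
t0 2 0 [(0.068, -19.8), (-0.7, -14.0)]
t0 2 2 [(0.061, -20.7), (-0.768, -13.7)]
t0 3 -2 [(0.028, -18.9), (-0.67, -16.5)]
t0 3 0 [(0.021, -20.1), (-0.729, -14.3)]
t0 3 2 [(0.02, -21.0), (-0.789, -14.1)]
t0 4 -2 [(-0.019, -18.9), (-0.697, -17.1)]
t0 4 0 [(-0.02, -20.1), (-0.759, -14.4)]
t0 4 2 [(-0.021, -21.0), (-0.804, -14.7)]
t0 5 -2 [(-0.06, -18.6), (-0.716, -16.9)]
t0 5 0 [(-0.061, -19.8), (-0.784, -14.5)]
t0 5 2 [(-0.062, -20.9), (-0.817, -15.5)]
now 2 -2 [(0.06, -19.6), (-0.231, -14.8)]
now 2 0 [(0.06, -20.6), (-0.261, -15.7)]
now 2 2 [(0.059, -21.4), (-0.299, -15.4)]
now 3 -2 [(0.019, -19.7), (-0.271, -15.0)]
now 3 0 [(0.019, -20.8), (-0.308, -15.9)]
now 3 2 [(0.018, -21.6), (-0.34, -15.6)]
now 4 -2 [(-0.022, -19.6), (-0.311, -15.1)]
now 4 0 [(-0.029, -20.8), (-0.349, -16.0)]
now 4 2 [(-0.029, -21.6), (-0.38, -15.7)]
now 5 -2 [(-0.069, -19.4), (-0.351, -15.1)]
now 5 0 [(-0.07, -20.6), (-0.389, -15.9)]
now 5 2 [(-0.07, -21.4), (-0.42, -15.7)]
```

```bash
python3 -m creep '[{"jaw":1,"travel":[0,0,0],"roll":-0.1},{"jaw":1,"travel":[0,0,0],"roll":-0.2},{"jaw":1,"travel":[0,0,0],"roll":-0.3},{"jaw":1,"travel":[0,0,0],"roll":-0.34},{"jaw":1,"travel":[0,0,0],"roll":-0.34},{"jaw":1,"travel":[0,0,0],"roll":-0.34}]'
cat > chk.py <<'E'
from needle import *
c=P('wrist');im,d=get_image('wrist');pickle.dump((c,im,d),open('/tmp/wl.pkl','wb'))
r=rect(c,im,'R');th,p=prof(r);print('wrist R',angle(r),p[45:146:4].round().tolist());print('q6',observe()['q'][5])
cs=P('scene');s=np.mean([get_image('scene')[0] for _ in range(4)],0).astype(np.uint8)
print('scene',[angle(rect(cs,s,k),sx=3.5) for k in 'LR'])
E
python3 chk.py
```

```text
time_s: 12.85
position: [0.5647, -0.0887, 0.288]
tool_rot: [[0.546, -0.838, -0.0], [-0.838, -0.546, -0.0], [-0.0, 0.0, -1.0]]
ft_force: [-1.0, -3.4, 1.4]
grip_width: 0.0104
gripper_force: 42.4
wrist R (-0.139, -80.6) [214.0, 214.0, 214.0, 214.0, 213.0, 211.0, 204.0, 185.0, 145.0, 114.0, 144.0, 190.0, 209.0, 213.0, 214.0, 214.0, 214.0, 214.0, 214.0, 214.0, 214.0, 214.0, 214.0, 214.0, 214.0, 214.0]
q6 126.11688998864771
scene [(-0.001, -20.6), (-0.07, -14.0)]
```

```bash
cat > marks.py <<'E'
from needle import *
def ana(c,im,k):
    r=rect(c,im,k,h=(.032,.022)); g=cv2.cvtColor(r,cv2.COLOR_RGB2GRAY); H,W=g.shape
    b=(g<150).astype(np.uint8); n,l,s,ce=cv2.connectedComponentsWithStats(b)
    print(k,[((ce[i]-[W/2,H/2])*[.1,-.1]).round(1).tolist()+[int(s[i,4])] for i in range(1,n) if 60<s[i,4]<3500])
    # needle: darkest centroid in each row between y=-10..+7 mm
    g2=cv2.GaussianBlur(g,(0,0),3).astype(float); P_=[]
    for y in np.arange(-8,7,1.):
        row=g2[int(H/2-y*10),60:-60]; i=row.argmin(); ii=np.arange(max(0,i-15),min(len(row),i+16)); w=np.clip(150-row[ii],0,None)
        if w.sum()>0: P_.append((((ii*w).sum()/w.sum()+60-W/2)*.1,y))
    P_=np.array(P_); a,b0=np.polyfit(P_[:,1],P_[:,0],1); print(' needle tan',round(a,3),'x at y=0',round(b0,2),'resid',np.std(P_[:,0]-a*P_[:,1]-b0).round(2), 'row y=13 ->',round(b0+13*a,2))
import sys
if __name__=='__main__':
    for n,ks in (('w1','LR'),(sys.argv[1],'R')):
        w=pickle.load(open('/tmp/%s.pkl'%n,'rb')); print(n); [ana(*w[:2],k) for k in ks]
E
python3 marks.py wl
```

```text
w1
L [[20.9, 7.8, 830], [-20.4, 7.6, 852], [-26.2, 3.1, 1010], [26.7, 3.2, 481]]
 needle tan -0.035 x at y=0 -0.86 resid 0.01 row y=13 -> -1.32
R [[20.6, 7.9, 808], [-20.8, 8.2, 239], [-26.1, 3.3, 718], [26.1, 3.2, 619]]
 needle tan 0.689 x at y=0 -15.96 resid 11.33 row y=13 -> -7.0
wl
R [[20.4, 7.6, 518], [26.1, 3.0, 548]]
 needle tan -2.247 x at y=0 -17.08 resid 5.62 row y=13 -> -46.29
```

```bash
cat > n2.py <<'E'
from needle import *
import sys
def line(c,im,k,x0=0.2,y0=-22.4):
    r=rect(c,im,k,h=(.032,.022)); g=cv2.GaussianBlur(cv2.cvtColor(r,cv2.COLOR_RGB2GRAY),(0,0),2).astype(np.float32); H,W=g.shape; out=[]
    th=np.arange(-.9,.9,.005)
    for R in (14,17,20,23,26,29,36.5):
        X=x0+R*np.sin(th);Y=y0+R*np.cos(th); v=cv2.remap(g,(W/2+X*10).astype(np.float32).reshape(1,-1),(H/2-Y*10).astype(np.float32).reshape(1,-1),1).ravel()
        ok=(abs(X)<26)&(Y>-11)&(Y<16); ok&=(th>float(LO)); v=np.where(ok,v,255); i=v.argmin(); s=slice(max(0,i-20),i+21); wt=np.clip(np.median(v[ok])-30-v[s],0,None)
        out.append((R,round(float((th[s]*wt).sum()/max(wt.sum(),1e-6)),3)))
    print(k,out)
for n,ks,LO in (('w1','LR',-.85),(sys.argv[1],'R',-.35)):
    w=pickle.load(open('/tmp/%s.pkl'%n,'rb')); print(n); [line(*w[:2],k) for k in ks]
E
python3 n2.py wl
```

```text
w1
L [(14, -0.055), (17, -0.052), (20, -0.049), (23, -0.048), (26, -0.047), (29, -0.043), (36.5, 0.002)]
R [(14, 0.0), (17, -0.801), (20, -0.808), (23, -0.805), (26, -0.811), (29, -0.805), (36.5, -0.004)]
wl
R [(14, -0.191), (17, -0.174), (20, -0.167), (23, -0.161), (26, -0.152), (29, -0.147), (36.5, -0.009)]
```

```bash
python3 -m creep '[{"jaw":1,"travel":[0,0,0],"roll":-0.06},{"jaw":1,"travel":[0,0,0],"roll":-0.11},{"jaw":1,"travel":[0,0,0],"roll":-0.11},{"jaw":1,"travel":[0,0,0],"roll":-0.11}]'
python3 chk.py; python3 n2.py wl | tail -1
```

```text
time_s: 13.5
position: [0.5647, -0.0887, 0.288]
tool_rot: [[0.451, -0.892, -0.0], [-0.892, -0.451, -0.0], [-0.0, 0.0, -1.0]]
ft_force: [-2.5, -3.2, 1.4]
grip_width: 0.0102
gripper_force: 42.4
wrist R (-0.056, -81.6) [216.0, 216.0, 216.0, 216.0, 216.0, 216.0, 216.0, 214.0, 208.0, 191.0, 153.0, 116.0, 144.0, 193.0, 213.0, 216.0, 216.0, 217.0, 217.0, 216.0, 216.0, 216.0, 216.0, 216.0, 216.0, 216.0]
q6 132.41208315202877
scene [(-0.001, -20.7), (0.01, -15.6)]
R [(14, -0.096), (17, -0.082), (20, -0.074), (23, -0.064), (26, -0.06), (29, -0.056), (36.5, -0.005)]
```

```bash
python3 -m creep '[{"jaw":1,"travel":[0,0,0],"roll":0.06},{"jaw":1,"travel":[0,0,0],"roll":0.12},{"jaw":1,"travel":[0,0,0],"roll":0.12},{"jaw":1,"travel":[0,0,5],"roll":0.12},{"jaw":1,"travel":[0,0,15],"roll":0.12},{"jaw":1,"travel":[0,0,35],"roll":0.12},{"jaw":1,"travel":[0,0,60],"roll":0.12},{"jaw":1,"travel":[0,0,60],"roll":0.12},{"jaw":1,"travel":[0,40,60],"roll":0.12},{"jaw":1,"travel":[0,67,60],"roll":0.12},{"jaw":1,"travel":[0,67,60],"roll":0.12},{"jaw":1,"travel":[0,67,60],"roll":0.12}]'
python3 chk.py; python3 n2.py wl | tail -1
python3 -c "
from meter import *
c,im,d=pickle.load(open('/tmp/wl.pkl','rb'));print(c['extrinsics'][:3,3] if hasattr(c['extrinsics'],'shape') else c['extrinsics'])
save('fin.png',rect(c,im,'R',h=(.032,.022)))"
```

```text
time_s: 14.95
position: [0.5647, -0.0212, 0.348]
tool_rot: [[0.554, -0.832, -0.0], [-0.832, -0.554, 0.0], [-0.0, -0.0, -1.0]]
ft_force: [1.0, -0.9, 0.3]
grip_width: 0.0106
gripper_force: 42.2
wrist R (-0.022, -73.9) [220.0, 220.0, 220.0, 220.0, 220.0, 220.0, 220.0, 220.0, 220.0, 217.0, 204.0, 163.0, 132.0, 170.0, 206.0, 217.0, 220.0, 220.0, 220.0, 220.0, 220.0, 220.0, 220.0, 220.0, 220.0, 220.0]
q6 132.1794714742745
scene [(-0.0, -21.1), (0.011, -15.6)]
R [(14, -0.042), (17, -0.039), (20, -0.036), (23, -0.033), (26, -0.032), (29, -0.031), (36.5, -0.005)]
[ 0.60856536 -0.08564949  0.31861282]
```

View pics/fin.png

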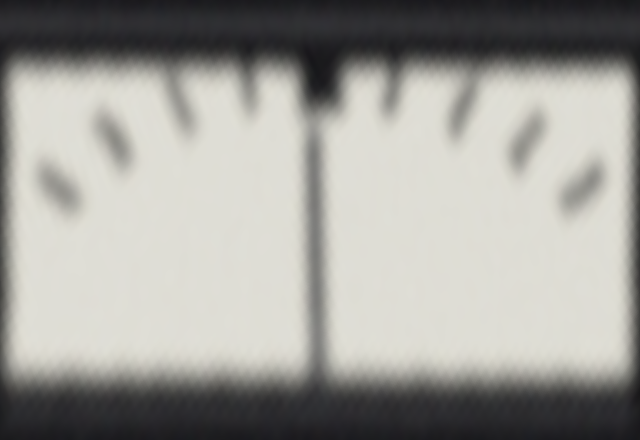

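The final view shows the needle (312,130)–(318,370) standing on the broad mark at (321,85), within about 0.02 rad. For reference I'll read the left meter from the same relative pose, which is on the way back.

```bash
python3 -m creep '[{"jaw":1,"travel":[0,50,0],"roll":0},{"jaw":1,"travel":[0,100,0],"roll":0},{"jaw":1,"travel":[0,101,0],"roll":0},{"jaw":1,"travel":[0,101,0],"roll":0},{"jaw":1,"travel":[0,101,0],"roll":0}]'
python3 shot.py w8
sed -i "s/(sys.argv\[1\],'R',-.35)/(sys.argv[1],sys.argv[2],-.35)/" n2.py; python3 n2.py w8 L|tail -1; python3 n2.py wl R|tail -1
```

```text
time_s: 15.7
position: [0.5649, 0.0784, 0.348]
tool_rot: [[0.553, -0.833, -0.0], [-0.833, -0.553, -0.0], [0.0, 0.0, -1.0]]
ft_force: [0.4, 1.3, 0.8]
grip_width: 0.0105
gripper_force: 42.3
L [(14, -0.028), (17, -0.026), (20, -0.028), (23, -0.03), (26, -0.029), (29, -0.027), (36.5, 0.005)]
R [(14, -0.042), (17, -0.039), (20, -0.036), (23, -0.033), (26, -0.032), (29, -0.031), (36.5, -0.005)]
```

The right needle matches the left reference to within about 0.01 rad. Now returning the tool.

```bash
python3 -m creep '[{"jaw":1,"travel":[3,30,20],"roll":0.14},{"jaw":1,"travel":[6,60,20],"roll":0.28},{"jaw":1,"travel":[9,100,20],"roll":0.42},{"jaw":1,"travel":[9,150,20],"roll":0.56},{"jaw":1,"travel":[9,150,20],"roll":0.7},{"jaw":1,"travel":[9,150,20],"roll":0.84},{"jaw":1,"travel":[9,150,20],"roll":0.98},{"jaw":1,"travel":[9,150,20],"roll":1.08},{"jaw":1,"travel":[9,150,20],"roll":1.08},{"jaw":1,"travel":[9,150,20],"roll":1.08},{"jaw":1,"travel":[9,150,20],"roll":1.08}]'
python3 - <<'E'
from h import *
import pickle
s=observe();p,R=s['position'],s['tool_rot'];c=P('wrist');im,d=get_image('wrist')
print(p.round(4),np.degrees(np.arctan2(R[1,0],R[0,0])))
# tip in this view
for r in range(196,226,3):
    g=im[r,300:345].astype(int); sat=g.max(1)-g.min(1); b=np.where(sat<25)[0]+300; print(r,(b.min(),b.max(),len(b)) if len(b) else None,end=' ')
print(proj(c,[p+R[:,2]*.2443,p+R[:,2]*.2193,[.5738,.2282,.061]]).round(1))
# hole: dark pixels around its projection
u,v=proj(c,[[.5738,.2282,.061]])[0].astype(int); g=im[v-22:v+18,u-25:u+26].sum(2); m=(g<100); q=np.argwhere(m)
print('hole dark',m.sum(),(q.mean(0)[::-1]+[u-25,v-22]).round(1) if len(q) else 0, g.min())
save('ret.png',im)
E
```

```text
time_s: 16.85
position: [0.574, 0.2288, 0.368]
tool_rot: [[0.996, 0.093, 0.0], [0.093, -0.996, -0.0], [0.0, 0.0, -1.0]]
ft_force: [-0.4, -0.6, 0.5]
grip_width: 0.0105
gripper_force: 42.3
[0.574  0.2288 0.368 ] 5.322186233394395
196 None 199 None 202 None 205 (np.int64(320), np.int64(320), 1) 208 (np.int64(317), np.int64(324), 8) 211 (np.int64(316), np.int64(325), 10) 214 (np.int64(315), np.int64(325), 11) 217 (np.int64(315), np.int64(325), 11) 220 (np.int64(315), np.int64(325), 11) 223 (np.int64(315), np.int64(326), 12) [[320.5 207.4]
 [320.5 221.3]
 [321.2 182.9]]
hole dark 0 0 136
```

```bash
python3 -m creep '[{"jaw":1,"travel":[0,-0.5,-30],"roll":0},{"jaw":1,"travel":[0,-0.5,-55],"roll":0},{"jaw":1,"travel":[0,-0.5,-60],"roll":0},{"jaw":1,"travel":[0,-0.5,-66],"roll":0},{"jaw":1,"travel":[0,-0.5,-72],"roll":0},{"jaw":1,"travel":[0,-0.5,-72],"roll":0}]'
python3 -m creep '[{"jaw":1,"travel":[0,0,-10],"roll":0},{"jaw":1,"travel":[0,0,-20],"roll":0},{"jaw":1,"travel":[0,0,-30],"roll":0},{"jaw":1,"travel":[0,0,-38],"roll":0},{"jaw":1,"travel":[0,0,-41],"roll":0},{"jaw":1,"travel":[0,0,-42],"roll":0},{"jaw":1,"travel":[0,0,-42.5],"roll":0},{"jaw":1,"travel":[0,0,-42.5],"roll":0}]'
```

```text
time_s: 17.5
position: [0.5738, 0.2289, 0.2961]
tool_rot: [[0.995, 0.095, 0.0], [0.095, -0.995, 0.0], [0.0, -0.0, -1.0]]
ft_force: [-0.4, -0.6, -0.5]
grip_width: 0.0103
gripper_force: 42.3
time_s: 18.3
position: [0.5738, 0.2289, 0.2538]
tool_rot: [[0.995, 0.096, 0.001], [0.096, -0.995, 0.0], [0.001, -0.0, -1.0]]
ft_force: [-0.4, 0.3, 0.9]
grip_width: 0.0105
gripper_force: 42.3
```

```bash
python3 -m creep '[{"jaw":1,"travel":[0,0,-0.5],"roll":0},{"jaw":1,"travel":[0,0,-0.9],"roll":0},{"jaw":1,"travel":[0,0,-0.9],"roll":0}]' | sed -n '2p;4p'
python3 -m creep '[{"jaw":0.6,"travel":[0,0,0],"roll":0},{"jaw":0.3,"travel":[0,0,0],"roll":0},{"jaw":0,"travel":[0,0,0],"roll":0},{"jaw":-0.5,"travel":[0,0,0],"roll":0},{"jaw":-1,"travel":[0,0,0],"roll":0},{"jaw":-1,"travel":[0,0,0],"roll":0},{"jaw":-1,"travel":[0,0,20],"roll":0},{"jaw":-1,"travel":[0,0,60],"roll":0},{"jaw":-1,"travel":[0,0,100],"roll":0},{"jaw":-1,"travel":[-40,0,140],"roll":0},{"jaw":-1,"travel":[-54,-12,150],"roll":0},{"jaw":-1,"travel":[-54,-12,150],"roll":0}]'
python3 -m creep '[{"jaw":-1,"travel":[0,0,0],"roll":0},{"jaw":-1,"travel":[0,0,0],"roll":0},{"jaw":-1,"travel":[0,0,0],"roll":0}]' >/dev/null
python3 shot.py w2b
sed 's#/tmp/w%d.pkl.%i#/tmp/%s.pkl"%i#; s#open(."/tmp#open("/tmp#' m1.py >/dev/null
cp /tmp/w2b.pkl /tmp/w2.pkl; python3 m1.py | awk '/stand/{print;c++} /obj/&&c<1{print} /---/{f=1} f'
python3 - <<'E'
from needle import *
cs=P('scene');s=np.mean([get_image('scene')[0] for _ in range(3)],0).astype(np.uint8)
print('scene',[angle(rect(cs,s,k),sx=3.5) for k in 'LR'])
E
```

```text
position: [0.5738, 0.2289, 0.2528]
ft_force: [-0.1, -0.8, 0.2]
time_s: 19.8
position: [0.518, 0.2165, 0.4057]
tool_rot: [[0.995, 0.096, 0.005], [0.096, -0.995, 0.001], [0.005, -0.0, -1.0]]
ft_force: [0.3, 0.3, 0.6]
grip_width: 0.0853
gripper_force: 0.0
obj [304 108  16  24 357] [0.5751 0.2288 0.1195] 0.1238 [191. 189. 182.]
obj [295 166  22  25 430] [0.5266 0.2296 0.1091] 0.1152 [28. 23. 22.]
obj [291 223  15  24 272] [0.4763 0.2315 0.1115] 0.1188 [142. 140. 136.]
obj [  136   254   364   146 23972] [0.5322 0.2204 0.2981] 0.3165 [24. 25. 27.]
stand ((523.698486328125, 229.82733154296875), (46.1385612487793, 156.46533203125), 87.92474365234375) 0.06138941151206162
stand ((523.740966796875, 229.85281372070312), (46.086544036865234, 156.6068878173828), 87.90203094482422) 0.06143800345377248
---
301 ((574.0372314453125, 229.2917022705078), (15.560770988464355, 10.500916481018066), 5.53524923324585) 0.12259346877808813 [0.57439877 0.22894074]
179 ((574.18701171875, 229.14317321777344), (12.973867416381836, 8.749218940734863), 5.384036064147949)
457 ((574.1199951171875, 227.95932006835938), (15.859325408935547, 10.88174057006836), 5.93279504776001) 0.12260034766919331 [0.57482244 0.22788439]
279 ((575.05517578125, 228.0221405029297), (13.814606666564941, 9.04688549041748), 5.353553295135498)
two view [[0.5738 0.2286 0.1162 0.0009]]
scene [(-0.002, -21.0), (0.011, -15.3)]
```

The tool is back in its hole at the same height and upright, the drivers have not moved, and the needles are still on centre. Handing in.

```bash
python3 -c "
from rig import close_job
print(close_job())"
```

```text
the job is handed in; nothing more can be done
None
```

The right-hand needle now stands on the broad centre mark, within about 0.01 rad of the left one. The tuning tool is back in its hole, the left channel and the two drivers have not moved, and the job is handed in at about 20 s of the 64 s allowed.

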